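# Drift the pot-ring bracket into line and drop its bolt

### The job

The pot-ring bracket's foot plate and the loose anchor strip under it are out of line. Use the wooden dibber as a drift pin: feel for the strip's hole and work the dibber gently, never forcing it, point first through the plate's large hole and the strip until its shoulder sits flat on the plate, and leave it standing there. Then fit the steel bolt into the small hole until its head sits fully home on the plate, gently too, and leave everything else on the bench where it is.

Things in the scene. Friction and masses are not known exactly. Their poses are not given: they have to be found in the camera images.
- bracket: Fixed metal pot-ring bracket. Foot plate 80 (x) x 180 (y) mm, 8 mm thick, top face 72 mm above the bench, on 6 mm legs along its short ends. A 110 mm ring, below the plate top, reaches out from its +x edge (centre at local x +105 mm). Origin: on the bench under the plate's centre; z up, y along the two holes. Pushing a pin against it or its strip with over 45 N does damage; 10 to 20 N is plenty.
- strip_space (a point): Point fixed to the bracket, mid strip space, 13 mm under the plate's top. Here lies a dark steel strip 8 mm thick, top 9 mm under the plate's top, free space below. It has the same two holes at the same spacing.
- strip_stop (a point): Point fixed to the bracket, 8.5 mm to +y of strip_space: one of the strip's two end stops (the other is 8.5 mm to -y). The strip slides along the bracket's y; an over-centre tumbler weight holds it on one stop, +y or -y, different each time, not measured: feel for it or look down the holes. A pin wedged through shifts it against at most about 9 N; it falls back if nothing holds it.
- drift_hole (a point): Centre of the mouth of the plate's large hole, 20 mm wide, on the plate's top face, at local y -50 mm of the bracket; axes as the bracket's.
- bolt_hole (a point): Centre of the mouth of the plate's small hole, 14 mm wide, on the plate's top face, at local y +50 mm of the bracket; axes as the bracket's.
- dibber: Loose pale wooden dibber, 152 mm long, about 90 g, standing point down in its stand. Origin at the centre of its flat point, z up along it. From the point: nose 9 mm wide, 14 mm long; cone widening to 18.5 mm over 28 mm; straight shank 18.5 mm wide for 18 mm; collar 30 mm wide from 60 to 68 mm; handle 26 mm wide from 68 to 146 mm, rounded off at 152 mm.
- dibber_nose (a point): Point on the dibber's axis at the top of its nose, 14 mm above the point. With the strip on its stop, the nose enters the strip's hole only if held about 3 to 5.5 mm off the plate hole's centre towards the strip's side; the cone then draws both holes into line as it is brought back to the centre going down.
- dibber_shoulder (a point): Centre of the underside of the dibber's collar, 60 mm above its point; it must rest on the plate.
- bolt: Loose plain steel bolt, unthreaded, standing in its stand. Origin at the centre of its lower end, z up. Shank 11 mm wide and 40 mm long, its last 4 mm tapered to 6 mm; round head 24 mm wide and 30 mm tall above that. About 130 g.
- bolt_shoulder (a point): Centre of the underside of the bolt's head, 40 mm above its lower end; it must rest on the plate.
- dibber_stand: Fixed wooden block 70 x 70 x 66 mm with a 24 mm hole in which the dibber stands, collar on the block's top. Origin under its centre.
- bolt_stand: Fixed wooden block 70 x 70 x 50 mm with a 16 mm hole in which the bolt stands, head on the block's top. Origin under its centre.
- pot: Loose terracotta pot, 110 mm wide, 100 mm tall; not to be disturbed. Origin under its centre.
- seed_dispenser: Loose green plastic seed dispenser with a flip-top lid, 68 mm wide, 93 mm tall; not to be disturbed. Origin under its centre.
- marker0: Loose bamboo plant marker lying flat, 128 x 16 x 5 mm; not to be disturbed. Origin under its middle, x along it.
- marker1: The other bamboo marker, alike.
- trowel: Small aluminium trowel lying flat, handle to its -x, 230 mm long, 26 mm high; not to be disturbed. Origin at the bench near its middle.
- jar: Loose glass jar with a metal cap, 60 mm wide, 75 mm tall; not to be disturbed. Origin under its centre.
Not all that is in view belongs to the job. Several things have the shape of the bolt; the one meant has the colours described above.

How it is judged:
By the outcome, as a careful person would: the job done as asked, in the order asked, and still so for the second after the job is handed in, with the robot touching nothing.
It also fails if it takes over 72 s, if anything falls off the work surface, if the arm or the gripper's body presses on something with over 40 N, if the wrist force passes 120 N, or if a joint passes its speed limit or range.

### The arm

A 6-joint arm with a two-finger parallel gripper is mounted at the origin on the work surface. World frame = base frame: x ahead of the robot, y to its left, z up, the work surface at z = 0. Lengths are in m, angles in rad, forces in N, time in s.
With the tool pointing down it reaches from about 0.325 to 0.925 m from the base axis. Payload 3.1 kg.
Tool frame: the origin (TCP) lies on the centre line of the jaws, within the pads' length; the fingertips stand 11 mm ahead of it and the grasp point (between the pads) lies 8 mm behind it; z points along the fingers, y is the line along which they close (so a half turn about z gives the same grasp; the last joint's range is limited). The gripper opens to 85 mm and grips with 20 to 120 N. Pads are 22 mm wide; open, the fingers measure 114 mm over their backs; the gripper's body (76 mm by 85 mm) begins 54 mm behind the grasp point. The pads swing forward as they close: fully open they stand 13 mm farther back than shut.
Start: joints at [1.017, 0.217, 1.613, -0, 1.311, -0.112], TCP at [0.267, 0.565, 0.242] pointing down, gripper open.
Joint ranges: [-2.75, 2.75], [-0.78, 2.1], [0.31, 2.55], [-1.13, 4.27], [0.13, 2.63], [-2.58, 2.58]. Speed limits (rad/s): [2.79, 2.79, 3.14, 3.14, 3.14, 3.14].

### API

Orientations are given as a unit quaternion [x, y, z, w].
In Python, from bench import move_to, move_straight, move_joints, gripper_to, wait, inverse_kinematics, read_state, get_image, IKError, sign_off gives the robot as it stands. Calls block until the motion is done:
- move_to(position, orientation): joint-space move of the TCP to a pose.
- move_straight(position, rotation=None, speed=0.15, force_limit=None): straight line of the TCP; rotation=None keeps the orientation; speed is the mean speed in m/s. With force_limit (N) it stops when the force on the tool has changed by that much, and returns True; else False.
- move_joints(angles): joint-space move.
- gripper_to(opening): finger opening in m; the grip force is fixed at half the most; returns when the fingers have stopped.
- wait(seconds).
- inverse_kinematics(position, orientation): joint angles nearest the present ones, or None.
- read_state(): the state.
- get_image(name): name is "side" or "top" or "wrist"; returns a dict with "color" (384x512x3 uint8, red, green, blue), "depth" (384x512 float32, m along the optical axis (not along the pixel's ray), 0 where there is no reading), "fx", "fy", "cx", "cy" (pixels), "k1" (the pictures are not rectified: a ray, as slopes to the right and down, at radius r is drawn at 1 + k1 r^2 times it, then the intrinsics apply), "R" (3x3) and "t" (3): a world point X has camera coordinates R X + t. Camera axes: x right, y down, z forward; pixel columns grow to the right and rows downward; lengths in m; the calibration is good to about 2 mm. A picture is of the moment at which its call begins.
A pose or a line that the arm cannot do raises IKError and nothing moves.
- sign_off(): hands the job in; it is judged then, once.
The state is a dict: "clock": time; "joint_pos": joint angles; "dq": joint speeds; "joint_torque": joint torques, N m; "tcp_pos": TCP position; "ee_rot": TCP orientation; "ft_force": force on the tool from outside, world axes, zero at the start; "moment": the same for the moment, N m; "opening": finger opening in m; "grip_force": force on a finger pad.
Only numpy, scipy, OpenCV 4.12 (cv2) and the standard library are available. Lean on these libraries where they do the work, as an engineer would, in place of code of your own. Each camera call takes 0.05 s, during which the arm holds its last target. There are 200 camera calls.

## Working session

There is one attempt and no reset: what is moved stays moved. The work goes in short steps, each a Python script; the robot and the scene stay as the last script left them, time stands still between calls to the robot, and variables do not carry over. Pictures are saved under pics/ and viewed, at most 10 in all, crops included, and the job is handed in when it is done.

```bash
mkdir -p pics; ls; cat > h.py <<'E'
import numpy as np, cv2
from bench import *
def save(im,name,crop=None,scale=1):
    c=im["color"][:,:,::-1]
    if crop: c=c[crop[1]:crop[3],crop[0]:crop[2]]
    cv2.imwrite("pics/"+name,cv2.resize(np.ascontiguousarray(c),None,fx=scale,fy=scale,interpolation=cv2.INTER_CUBIC))
def K(im): return np.array([[im["fx"],0,im["cx"]],[0,im["fy"],im["cy"]],[0,0,1.]])
def slopes(im,px):
    return cv2.undistortPoints(np.array(px,float).reshape(-1,1,2),K(im),np.array([im["k1"],0,0,0.])).reshape(-1,2)
def onplane(im,px,z):
    s=slopes(im,px); R=np.array(im["R"]);t=np.array(im["t"])
    d=np.c_[s,np.ones(len(s))]@R; c=-R.T@t
    return c+d*((z-c[2])/d[:,2])[:,None]
def cloud(im):
    v,u=np.mgrid[0:384,0:512]; s=slopes(im,np.c_[u.ravel(),v.ravel()])
    d=im["depth"].ravel()[:,None]
    P=(np.c_[s,np.ones(len(s))]*d-np.array(im["t"]))@np.array(im["R"])
    P[d[:,0]==0]=np.nan
    return P.reshape(384,512,3)
def proj(im,X):
    X=np.atleast_2d(X)
    return cv2.projectPoints(X,cv2.Rodrigues(np.array(im["R"]))[0],np.array(im["t"],float),K(im),np.array([im["k1"],0,0,0.]))[0].reshape(-1,2)
E
python3 - <<'E'
from h import *
import pickle
for n in ("top","side"):
    im=get_image(n); pickle.dump(im,open(n+".pkl","wb")); save(im,n+".png",scale=1.5)
    print(n,im["fx"],im["k1"],(-np.array(im["R"]).T@im["t"]).round(3),np.array(im["R"]).round(2).tolist())
print(read_state())
E
```

```text
pics
top 471.8751478110631 -0.004107251436466643 [0.24  0.007 1.298] [[-0.11, -0.99, -0.0], [-0.97, 0.11, -0.21], [0.21, -0.02, -0.98]]
side 363.9130930590921 -0.010699190719799885 [0.03  0.554 0.571] [[-0.77, -0.64, 0.0], [-0.35, 0.42, -0.84], [0.53, -0.65, -0.55]]
{'clock': 0.1, 'joint_pos': array([ 1.01680057e+00,  2.17712270e-01,  1.61480814e+00, -8.40280414e-06,
        1.31133756e+00, -1.12220103e-01]), 'dq': array([ 0.00051483, -0.00341774, -0.00270787, -0.00119063,  0.00167882,
        0.00024096]), 'joint_torque': array([-2.59834545e-03, -3.98077798e+01, -3.04968452e+01, -3.11274880e-04,
        4.31374385e-03,  6.35183554e-06]), 'tcp_pos': array([0.2668191 , 0.56436852, 0.24106004]), 'ee_rot': array([ 2.19094770e-01,  9.75702926e-01, -1.07172299e-03, -3.66521696e-04]), 'ft_force': array([-1.31363604,  0.08550995, -0.56946595]), 'moment': array([-0.02512584,  0.00129364,  0.00543051]), 'grip_force': 0.0, 'opening': 0.08511339107512744}
```

View pics/top.png

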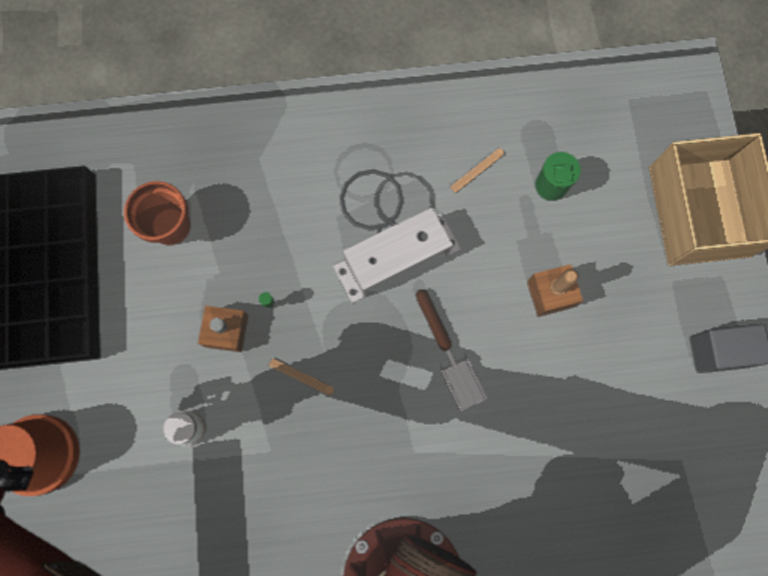

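View pics/side.png

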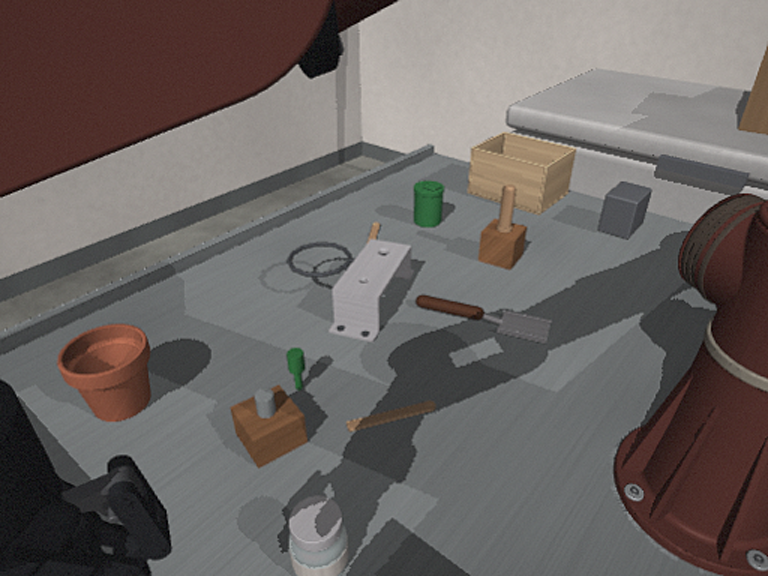

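Top view (picture pixels, 1.5x): the large hole is at (422,236) and the small one at (373,261). The dibber stands at (567,283). Two things have the bolt's shape: a grey one in a stand at (217,325) and a green one standing free at (266,299). The grey one fits "steel, in its stand". I'll crop in on it and measure everything now.

```bash
python3 - <<'E'
from h import *
import pickle
top=pickle.load(open("top.pkl","rb")); side=pickle.load(open("side.pkl","rb"))
save(top,"boltcrop.png",(125,185,195,240),8)
P=cloud(top); z=P[...,2]; col=top["color"].astype(int)
hsv=cv2.cvtColor(top["color"],cv2.COLOR_RGB2HSV)
def blob(name,m,box):
    mm=np.zeros_like(m); x0,y0,x1,y1=box; mm[y0:y1,x0:x1]=m[y0:y1,x0:x1]
    q=P[mm]; c=q.mean(0)
    r=cv2.minAreaRect((q[:,:2]*1000).astype(np.float32))
    print(name,mm.sum(),c.round(4),"rect",np.round(r[0],1),np.round(r[1],1),round(r[2],1)); return mm
blob("plate",(z>.066)&(z<.079),(215,130,310,205))
blob("boltblock",(z>.044)&(z<.056),(125,195,170,240))
blob("bolthead",(z>.072)&(z<.09),(125,195,170,240))
blob("dibblock",(z>.060)&(z<.0655+.007),(345,170,395,215))
blob("dibtop",(z>.14)&(z<.17),(345,170,400,215))
g=cv2.cvtColor(top["color"],cv2.COLOR_RGB2GRAY)
for n,(u,v) in dict(large=(281,157),small=(248.5,174)).items():
    u0,v0=int(u)-7,int(v)-7; w=255-g[v0:v0+15,u0:u0+15].astype(float); w=np.clip(w-140,0,None)
    yy,xx=np.mgrid[0:15,0:15]; c=(u0+(w*xx).sum()/w.sum(),v0+(w*yy).sum()/w.sum())
    print(n,np.round(c,1),onplane(top,[c],.072).round(4))
for n,box,zz in (("marker",0,0),):pass
# obstacles: max heights near
print("trowel z",np.nanmax(z[190:275,275:330]))
E
```

```text
plate 2092 [ 0.5758 -0.0475  0.0726] rect [616.4 -35.2] [178.7 180.6] 20.6
boltblock 595 [0.4652 0.2762 0.0506] rect [466.2 277.2] [72.8 70.6] 76.0
bolthead 69 [0.4657 0.2764 0.08  ] rect [466.3 276.2] [22.6 21.7] 84.4
dibblock 513 [ 0.4662 -0.3236  0.0668] rect [ 469.7 -328.4] [70.7 71.8] 8.1
dibtop 93 [ 0.4683 -0.3257  0.1555] rect [ 469.4 -327.2] [23.8 24. ] 47.8
large [280.5 157.2] [[ 0.5881 -0.0979  0.072 ]]
small [247.8 173.4] [[ 0.5529 -0.0055  0.072 ]]
trowel z 0.031136000356299282
```

View pics/boltcrop.png

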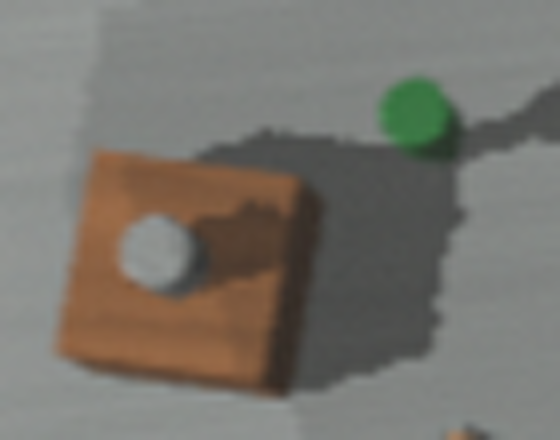

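The crop confirms it: the grey head at crop (158,253) sits in the wooden stand and is the steel bolt. The green one at (415,113) is a decoy. Next I'll look down both holes with the wrist camera.

```bash
cat >> h.py <<'E'
from scipy.spatial.transform import Rotation as Rot
def quat(yaw):  # tool down, tool y at heading yaw in world
    y=np.array([np.cos(yaw),np.sin(yaw),0]); z=np.array([0,0,-1.]); return Rot.from_matrix(np.c_[np.cross(y,z),y,z]).as_quat()
E
python3 - <<'E'
from h import *
import pickle
L=np.array([.5881,-.0979]);S=np.array([.5529,-.0055]); d=S-L; yaw=np.arctan2(d[1],d[0]); print("yaw",yaw)
im=get_image("wrist"); s=read_state(); T=Rot.from_quat(s["ee_rot"]).as_matrix()
c=T.T@(-np.array(im["R"]).T@im["t"]-s["tcp_pos"]); ax=T.T@np.array(im["R"])[2]; print("cam in tool",c.round(3),"axis",ax.round(3),im["fx"])
q=quat(yaw); T2=Rot.from_quat(q).as_matrix(); h=.25
for hz in (.25,):
    cw=T2@c; aw=T2@ax
    # camera height = hz+cw_z ; hit plate at mid holes
    k=(0.072-(hz+cw[2]))/aw[2]; m=(L+S)/2
    p=np.r_[m-cw[:2]-k*aw[:2],hz]; print(p,k,inverse_kinematics(p,q))
    move_to(p,q)
im=get_image("wrist"); pickle.dump(im,open("w1.pkl","wb")); save(im,"w1.png",scale=1.5)
print(proj(im,np.c_[np.array([L,S]),[.072]*2]),read_state()["clock"])
E
```

```text
yaw 1.9347752833045408
cam in tool [ 0.077 -0.    -0.133] axis [-0.303  0.     0.953] 279.4264964747776
[ 0.55036683 -0.05897314  0.25      ] 0.32587164739139346 [-2.33548640e-01  5.86599694e-02  1.77578611e+00 -4.44089210e-16
  1.30714657e+00 -2.16832392e+00]
[[212.42881042 189.557716  ]
 [297.19702015 189.6481641 ]] 2.6333
```

View pics/w1.png

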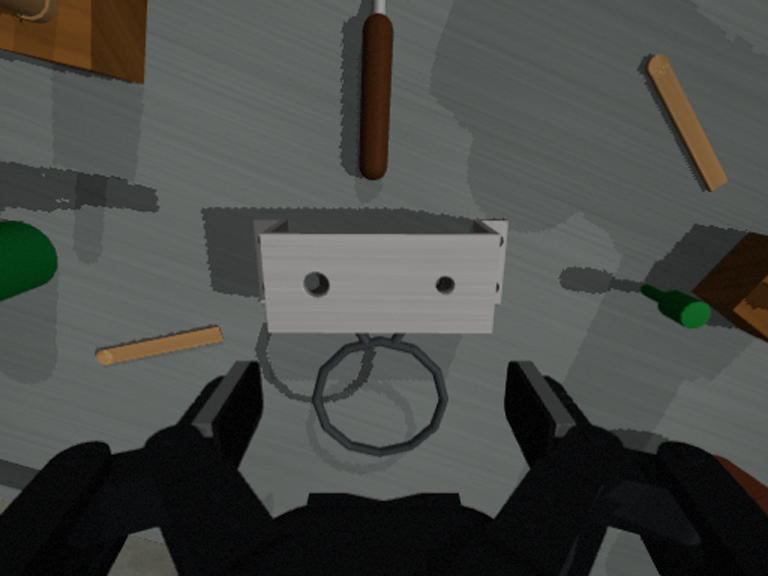

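The wrist view (1.5x) shows the large hole at (316,284) and the small one at (445,285), with the plate edges crisp. I'll enlarge both holes to see which side the strip lies on.

```bash
python3 - <<'E'
from h import *
import pickle
im=pickle.load(open("w1.pkl","rb")); c=im["color"][:,:,::-1]
a=cv2.resize(c[175:205,195:227],None,fx=12,fy=12,interpolation=cv2.INTER_NEAREST); b=cv2.resize(c[175:205,281:313],None,fx=12,fy=12,interpolation=cv2.INTER_NEAREST)
cv2.imwrite("pics/holes.png",np.hstack([np.clip(a*1.3,0,255),np.clip(b*1.3,0,255)]))
g=cv2.cvtColor(im["color"],cv2.COLOR_RGB2GRAY)
for n,(u,v),r in (("L",(211,189),13),("S",(297,190),11)):
    w=g[v-r:v+r+1,u-r:u+r+1]; m=(w<125).astype(np.uint8); cs,_=cv2.findContours(m,0,1); k=max(cs,key=cv2.contourArea)
    (x,y,ww,hh)=cv2.boundingRect(k); ctr=(u-r+x+(ww-1)/2,v-r+y+(hh-1)/2); M=cv2.moments(m,True)
    print(n,ctr,ww,hh,(u-r+M["m10"]/M["m00"],v-r+M["m01"]/M["m00"]),onplane(im,[ctr],.072))
P=cloud(im); print((P[182:198:2,203:221:2,2]*1000).round(0)); z=P[...,2]
m=(z>.067)&(z<.077)&(g>120); cs,_=cv2.findContours(m.astype(np.uint8),0,1); k=max(cs,key=cv2.contourArea)
q=onplane(im,k.reshape(-1,2),.072)[:,:2]; r=cv2.minAreaRect((q*1000).astype(np.float32)); print(r)
E
```

```text
L (210.5, 189.5) 18 18 (210.6259842519685, 189.3031496062992) [[ 0.58883585 -0.10002294  0.072     ]]
S (296.5, 190.0) 14 13 (296.463768115942, 189.76086956521738) [[ 0.55358579 -0.00608744  0.072     ]]
[[73. 73.  2.  1. 64. 64. 72. 72. 73.]
 [73.  2.  2.  1.  2. 64. 64. 73. 73.]
 [ 2.  2.  2.  0.  1. 64. 64. 63. 73.]
 [ 1.  1.  2.  3.  1. 63. 63. 64. 73.]
 [67.  1.  0.  1.  1. 64. 65. 64. 73.]
 [71.  0.  0.  1. 63. 64. 64. 62. 71.]
 [72. 68. 62. 64. 62. 64. 64. 69. 73.]
 [73. 73. 70. 68. 68. 69. 71. 73. 74.]]
((571.3260498046875, -53.520668029785156), (79.47441864013672, 180.5339813232422), 20.917757034301758)[ WARN:0@0.346] global loadsave.cpp:1063 imwrite_ Unsupported depth image for selected encoder is fallbacked to CV_8U.
```

View pics/holes.png

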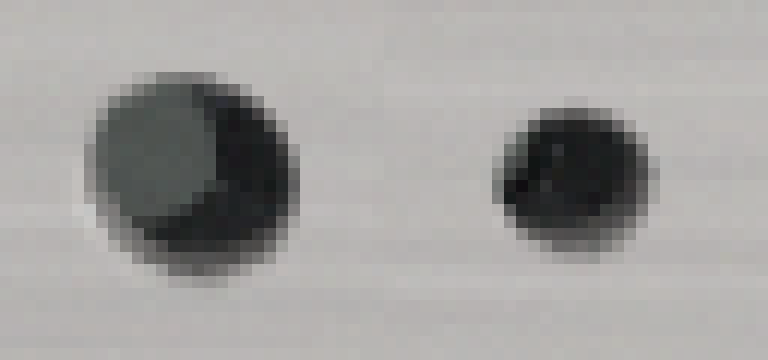

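The dark strip covers the right (+y) side of the large hole, with the bench visible at left. So the strip's hole is shifted toward -y and the strip is on its -y stop. Next I'll take a close look at the dibber and grasp it, using a half-turned yaw to keep joint 6 in range.

```bash
cat >> h.py <<'E'
YAW=1.9356-np.pi; Q=quat(YAW); BY=np.array([-.357,.934]); BX=np.array([.934,.357])
CAM=np.array([.077,0,-.133]); AX=np.array([-.303,0,.953])
def lookpose(xy,z,h,q=Q):
    T=Rot.from_quat(q).as_matrix(); cw=T@CAM; aw=T@AX; k=(z-h-cw[2])/aw[2]; return np.r_[np.array(xy)-cw[:2]-k*aw[:2],h]
E
python3 - <<'E'
from h import *
p=lookpose([.469,-.3265],.12,.25); print(p,inverse_kinematics(p,Q))
move_to(p,Q); im=get_image("wrist"); save(im,"w2.png")
P=cloud(im); z=P[...,2]; m=(z>.10)&(z<.165)&(np.hypot(P[...,0]-.469,P[...,1]+.3265)<.05)
t=m&(z>.148); q=P[t]; print(t.sum(),q.mean(0),cv2.minEnclosingCircle((q[:,:2]*1000).astype(np.float32)))
b=(z>.058)&(z<.072)&(np.hypot(P[...,0]-.469,P[...,1]+.3265)<.06)
print(b.sum(),cv2.minAreaRect((P[b][:,:2]*1000).astype(np.float32)),z[b].mean(),read_state()["clock"])
E
```

```text
[ 0.47518352 -0.32413853  0.25      ] [-7.20631355e-01  1.05425434e-01  1.72568896e+00 -4.44089210e-16
  1.31047826e+00  4.85361299e-01]
670 [ 0.47247158 -0.32903129  0.15653981] ((470.61041259765625, -329.779052734375), 12.941494941711426)
2538 ((470.571044921875, -329.9612731933594), (70.47220611572266, 69.88404846191406), 8.457525253295898) 0.06680216301662865 4.9417
```

```bash
python3 - <<'E'
from h import *
xy=np.array([.4705,-.3295])
move_to(np.r_[xy,.20],Q)
print(move_straight(np.r_[xy,.102],speed=.1,force_limit=6))
gripper_to(.015); s=read_state(); print(s["opening"],s["grip_force"],s["ft_force"],s["tcp_pos"])
print(move_straight(np.r_[xy,.225],speed=.12)); s=read_state(); print(s["opening"],s["ft_force"])
L=np.array([.589,-.1000])
move_to(np.r_[L-.035*BX,.216],Q)
im=get_image("wrist"); save(im,"w3.png",scale=1.5); import pickle; pickle.dump(im,open("w3.pkl","wb"))
s=read_state(); print(s["tcp_pos"],s["ft_force"],s["clock"])
print("pred tip",proj(im,s["tcp_pos"]+[0,0,-.096]),"hole",proj(im,np.r_[L,.072]))
E
```

```text
False
0.024298624677030332 59.00267690420151 [-0.29527014  0.73108623  2.44933554] [ 0.47068825 -0.32957907  0.10242695]
False
0.02432026675318984 [-0.36879017  0.25989827 -0.23195287]
[ 0.55609179 -0.11386953  0.21588561] [ 0.1149309   0.20392289 -0.33619415] 9.125
pred tip [[255.56240824 195.16050019]] hole [[254.25761899 145.38087805]]
```

View pics/w3.png

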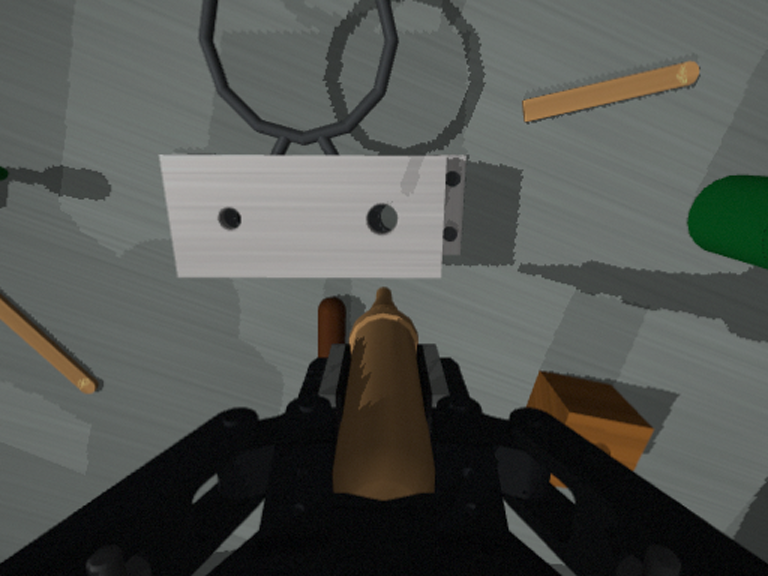

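The dibber is held straight, with its tip at (383,288) as predicted. The large hole is at (382,219), again showing bench on its -y side. Next I'll enter the plate hole with the nose and feel its walls.

```bash
cat >> h.py <<'E'
def loc(s,c): d=s["tcp_pos"][:2]-c; return np.array([d@BX,d@BY])*1000
def frc(s): f=s["ft_force"]; return np.round([f[:2]@BX,f[:2]@BY,f[2]],1)
E
python3 - <<'E'
from h import *
L=np.array([.589,-.1000]); G=.096
move_to(np.r_[L,.072+G+.02],Q)
hit=move_straight(np.r_[L,.072+G-.006],speed=.03,force_limit=5); s=read_state(); print(hit,s["tcp_pos"],frc(s))
if not hit:
    R={}
    def feel(c,n,d):
        move_straight(np.r_[c,.066+G],speed=.06)
        h=move_straight(np.r_[c+d*.0085,.066+G],speed=.02,force_limit=3); s=read_state(); R[n]=loc(s,L); print(n,h,R[n].round(2),frc(s))
    feel(L,"+x",BX); feel(L,"-x",-BX); cx=(R["+x"][0]+R["-x"][0])/2
    c=L+BX*cx/1000
    feel(c,"+y",BY); feel(c,"-y",-BY); cy=(R["+y"][1]+R["-y"][1])/2
    c=c+BY*cy/1000; print("centre",cx,cy,c); move_straight(np.r_[c,.066+G],speed=.06); s=read_state(); print(frc(s),s["tcp_pos"])
print(s["clock"])
E
```

```text
False [ 0.58923211 -0.10002112  0.1622441 ] [-0.  -0.2 -1.5]
+x True [6.19 0.38] [-0.6 -0.4 -1.3]
-x True [-6.01  0.07] [ 2.1 -1.1  0.6]
+y True [-0.45  5.68] [-0.1 -1.3  0. ]
-y True [-0.73 -6.28] [ 0.7  0.1 -1.2]
centre 0.0899556410472564 -0.3023984378268869 [ 0.58919197 -0.10025033]
[-0.1 -0.3 -1.2] [ 0.58893349 -0.09986888  0.1617474 ]
13.3333
```

Hole spans are about 12 mm in both directions, as expected, so the centre is known to within a fraction of a millimetre. Next I'll offset 4.2 mm toward -y and descend along the cone profile.

```bash
cat > ins.py <<'E'
from h import *
C=np.array([.58919,-.10025]); G=.096
def o(d): return max(0.,min(4.2,5-.1696*(d-14)))
def to(d,off=None,lim=10,speed=.02):
    off=o(d) if off is None else off
    h=move_straight(np.r_[C-BY*off/1000,.072-d/1000+G],speed=speed,force_limit=lim); s=read_state()
    print(f"d={d} o={off:.2f} hit={h} act d={(.072+G-s['tcp_pos'][2])*1000:.1f}",loc(s,C).round(2),frc(s),round(s["clock"],1)); return h,s
E
python3 - <<'E'
from ins import *
to(6,4.2)
for d in (12,16,19,22,25,28,31):
    h,s=to(d)
    if h or np.linalg.norm(frc(s))>18: print("stop"); break
E
```

```text
d=6 o=4.20 hit=False act d=6.1 [-0.06 -4.42] [-0.7 -0.2 -0.4] 13.7
d=12 o=4.20 hit=False act d=12.3 [-0.17 -4.03] [-0.1 -0.4 -1.5] 14.1
d=16 o=4.20 hit=False act d=16.3 [-0.14 -4.07] [ 0.2 -0.6 -1.4] 14.5
d=19 o=4.15 hit=False act d=19.3 [-0.16 -4.05] [ 0.1 -0.7 -0.8] 14.8
d=22 o=3.64 hit=False act d=22.2 [-0.11 -3.55] [-0.4  0.2 -0.7] 15.1
d=25 o=3.13 hit=False act d=25.0 [ 0.1  -3.42] [ 0.  -1.9 -1.3] 15.4
d=28 o=2.63 hit=False act d=27.7 [ 0.33 -3.43] [ 0.5 -2.9 -1. ] 15.7
d=31 o=2.12 hit=False act d=29.5 [ 0.76 -3.35] [-0.3 -3.3  4.4] 16.0
```

The nose is through the strip. The arm yields about 1.2 mm to the strip's push, so I'll add a correction from the measured position to bring it back to centre on the way down.

```bash
cat >> ins.py <<'E'
def follow(ds,corr,lim=10,fmax=20):
    for d in ds:
        t=np.array([0,-o(d)]); cmd=t+corr
        h=move_straight(np.r_[C+(BX*cmd[0]+BY*cmd[1])/1000,.072-d/1000+G],speed=.02,force_limit=lim); s=read_state()
        e=t-loc(s,C); corr=np.clip(corr+.6*e,-5,5)
        print(f"d={d} hit={h} act={(.072+G-s['tcp_pos'][2])*1000:.1f} err",e.round(2),"corr",corr.round(2),frc(s),round(s["clock"],1))
        if h or np.linalg.norm(frc(s))>fmax: print("stop"); break
    return corr
E
python3 - <<'E'
from ins import *
follow([31,31,32,33,34,35,36,38],np.array([-.5,1.0]))
E
```

```text
d=31 hit=False act=29.5 err [-0.55  0.88] corr [-0.83  1.53] [-0.5 -5.   4.3] 16.2
d=31 hit=False act=29.5 err [-0.41  0.73] corr [-1.07  1.96] [ 1.2 -5.2  4.2] 16.5
d=32 hit=False act=29.7 err [-0.48  0.8 ] corr [-1.36  2.44] [-0.2 -6.3  5.2] 16.7
d=33 hit=False act=30.2 err [-0.46  0.74] corr [-1.64  2.89] [-0.7 -6.6  7.3] 17.0
d=34 hit=False act=31.0 err [-0.41  0.6 ] corr [-1.88  3.24] [ 0.4 -7.3  7. ] 17.2
d=35 hit=False act=32.2 err [-0.27  0.23] corr [-2.05  3.38] [-0.3 -6.7  7.1] 17.5
d=36 hit=False act=33.5 err [-0.05 -0.37] corr [-2.08  3.16] [ 1.1 -5.8  5.6] 17.7
d=38 hit=False act=36.4 err [ 0.27 -1.24] corr [-1.91  2.41] [ 1.7 -4.7  3.7] 18.0
```

```bash
python3 - <<'E'
from ins import *
follow([40,42,44,46,48,50,53,56,59],np.array([-1.2,2.0]),lim=9)
E
```

```text
d=40 hit=False act=40.0 err [ 0.57 -1.77] corr [-0.86  0.94] [ 2.1 -5.   2.1] 18.3
d=42 hit=False act=42.4 err [ 0.54 -0.96] corr [-0.53  0.36] [ 3.4 -3.8  0.6] 18.5
d=44 hit=False act=44.5 err [ 0.46 -0.55] corr [-0.26  0.03] [ 3.3 -2.5  0.2] 18.8
d=46 hit=False act=46.5 err [ 0.44 -0.4 ] corr [ 0.01 -0.21] [ 2.3 -3.3  1. ] 19.0
d=48 hit=False act=48.6 err [ 0.38 -0.3 ] corr [ 0.24 -0.39] [ 2.7 -2.9 -0.4] 19.3
d=50 hit=False act=50.7 err [ 0.3  -0.21] corr [ 0.42 -0.51] [ 2.5 -1.2 -0.4] 19.5
d=53 hit=False act=53.9 err [ 0.28 -0.19] corr [ 0.59 -0.63] [ 1.6 -0.8 -2.3] 19.8
d=56 hit=False act=56.9 err [ 0.03 -0.32] corr [ 0.61 -0.82] [ 1.4  1.4 -2.1] 20.1
d=59 hit=False act=59.3 err [-0.29  0.74] corr [ 0.44 -0.37] [-0.   0.5 -2.5] 20.4
```

```bash
python3 - <<'E'
from ins import *
follow([64],np.array([0.2,-.3]),lim=11)
gripper_to(.05); s=read_state(); print(frc(s),s["opening"])
p=s["tcp_pos"]; print(move_straight(np.r_[p[:2],.24],speed=.15,force_limit=8))
p=lookpose(C,.10,.26); move_to(p,Q)
im=get_image("wrist"); save(im,"w4.png",scale=1.5); P=cloud(im); z=P[...,2]
near=np.hypot(P[...,0]-C[0],P[...,1]-C[1])<.04
t=near&(z>.155); print("top",t.sum(),np.nanmax(z[near]),P[t].mean(0)); k=near&(z>.076)&(z<.084); print("collar",k.sum(),P[k].mean(0))
g=get_image("side"); save(g,"s4.png",(180,120,330,240),5)
print(read_state()["clock"])
E
```

```text
d=64 hit=True act=59.4 err [-0.33  0.9 ] corr [0.   0.24] [-1.   0.2  3.1] 20.6
stop
[ 0.2 -1.3  0. ] 0.04987415853849617
False
top 14225 0.3488363476672301 [ 0.61482152 -0.09006423  0.3171218 ]
collar 107 [ 0.59794832 -0.09839106  0.08054002]
22.375
```

View pics/s4.png

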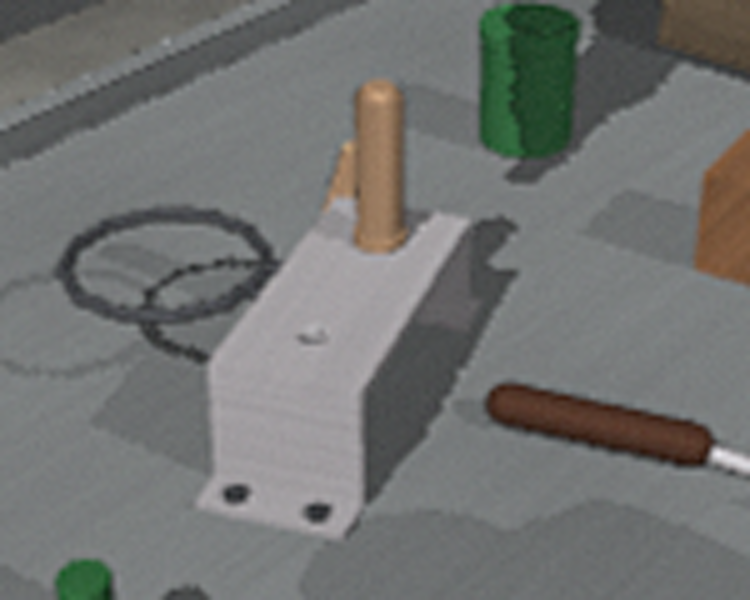

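The dibber stands upright with its collar flat on the plate; the collar top measures 80.5 mm against 80 expected. Next comes the bolt: a close look, a grasp, then a look at the small hole.

```bash
python3 - <<'E'
from h import *
B=np.array([.4662,.2765])
p=lookpose(B,.07,.25); move_to(p,Q); im=get_image("wrist"); save(im,"w5.png",scale=1.5)
P=cloud(im); z=P[...,2]; r=np.hypot(P[...,0]-B[0],P[...,1]-B[1])
t=(z>.073)&(z<.087)&(r<.03); c,rad=cv2.minEnclosingCircle((P[t][:,:2]*1000).astype(np.float32)); print(t.sum(),c,rad,P[t].mean(0))
b=(z>.044)&(z<.055)&(r<.06); R=cv2.minAreaRect((P[b][:,:2]*1000).astype(np.float32)); print(R)
col=im["color"][t].mean(0); print("colour",col)
xy=(np.array(c)/1000+np.array(R[0])/1000)/2
if np.linalg.norm(xy-B)<.006 and abs(rad-12)<3:
    gripper_to(.05)
    move_to(np.r_[xy,.12],Q)
    print(move_straight(np.r_[xy,.064],speed=.1,force_limit=6))
    gripper_to(.012); s=read_state(); print(s["opening"],s["grip_force"],s["tcp_pos"],frc(s))
    move_straight(np.r_[xy,.20],speed=.15); s=read_state(); print(s["opening"],frc(s))
print(read_state()["clock"])
E
```

```text
350 (467.2364807128906, 275.7886047363281) 11.834716796875 [0.46808326 0.27613545 0.08045354]
((467.1278076171875, 275.64447021484375), (70.23250579833984, 70.34368133544922), 76.14025115966797)
colour [ 98.91428571 103.48571429 100.01428571]
False
0.02232997845633672 58.59433829784393 [0.46817584 0.27618264 0.06526959] [-0.5 -0.4  5.3]
0.02228272504296139 [-0.1 -0.3 -1.6]
26.8333
```

The bolt is gripped (22 mm opening on a 24 mm head). I'll carry it over the small hole, enter the plate only, and feel the walls to centre it.

```bash
cat > bolt.py <<'E'
from h import *
S=np.array([.5535,-.0067]); G=.0553
def go(x,y,d,lim=8,speed=.02):
    h=move_straight(np.r_[S+(BX*x+BY*y)/1000,.072-d/1000+G],speed=speed,force_limit=lim); s=read_state()
    print(f"cmd {x:.1f} {y:.1f} {d} hit={h} act={(.072+G-s['tcp_pos'][2])*1000:.1f}",loc(s,S).round(2),frc(s),round(s["clock"],1)); return h,s
E
python3 - <<'E'
from bolt import *
move_to(np.r_[S,.20],Q); go(0,0,-10,speed=.1); s=read_state(); 
im=get_image("wrist"); save(im,"w6.png",scale=1.5)
h,s=go(0,0,7,lim=6)
if not h:
    R={}
    for n,(x,y) in {"+x":(1,0),"-x":(-1,0),"+y":(0,1),"-y":(0,-1)}.items():
        go(0,0,7,speed=.05); h,s=go(4*x,4*y,7,lim=3); R[n]=loc(s,S)
    print("centre",(R["+x"]+R["-x"])[0]/2,(R["+y"]+R["-y"])[1]/2)
    go(0,0,7,speed=.05)
E
```

```text
cmd 0.0 0.0 -10 hit=False act=-10.4 [ 0.5  -0.06] [ 0.1 -0.2 -1.2] 28.7
cmd 0.0 0.0 7 hit=False act=6.9 [ 0.05 -0.08] [-0.5  0.2 -0.8] 29.8
cmd 0.0 0.0 7 hit=False act=6.9 [ 0.08 -0.03] [-0.4  0.2 -1.5] 30.0
cmd 4.0 0.0 7 hit=False act=7.2 [3.53 0.07] [-2.4  0.4 -0.5] 30.4
cmd 0.0 0.0 7 hit=False act=7.0 [ 0.14 -0.01] [-0.1  0.2 -0.8] 30.6
cmd -4.0 0.0 7 hit=True act=6.9 [-1.   -0.11] [ 1.7 -0.2  1.6] 30.9
cmd 0.0 0.0 7 hit=False act=7.4 [-0.33  0.15] [ 0.3 -0.8 -0.9] 31.1
cmd 0.0 4.0 7 hit=True act=7.7 [-0.04  1.5 ] [ 0.9 -0.8  0.4] 31.3
cmd 0.0 0.0 7 hit=False act=7.4 [-0.3   0.11] [0.1 0.8 0.1] 31.6
cmd 0.0 -4.0 7 hit=True act=8.0 [-0.22 -1.16] [ 1.2  0.6 -0.4] 31.8
centre 1.266081329552271 0.17379328814645345
cmd 0.0 0.0 7 hit=False act=7.2 [-0.23  0.1 ] [ 0.4 -1.  -1. ] 32.0
```

View pics/w6.png

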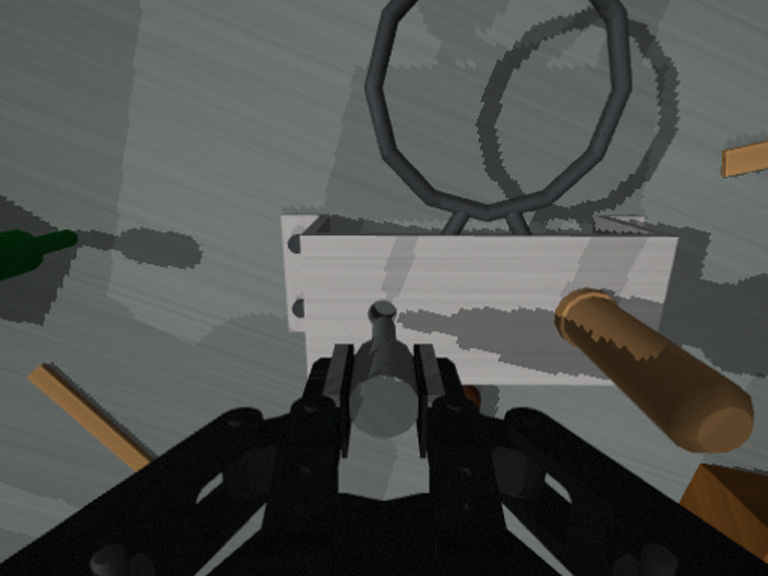

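The bolt's tip is in the small hole (tip at (382,315) was above it before the descent), and the y walls are centred near 0. I'll lower it gently, letting it find the strip.

```bash
python3 - <<'E'
from bolt import *
x,y=0.3,-0.2
for d in (10,13,16,20,25,30,35):
    h,s=go(x,y,d,lim=7)
    if h: break
    f=frc(s); x+=np.clip(.15*f[0],-.3,.3); y+=np.clip(.15*f[1],-.3,.3)
    if np.abs(f).max()>12: print("stop");break
E
```

```text
cmd 0.3 -0.2 10 hit=False act=10.6 [-0.13  0.06] [ 0.5  0.  -1.5] 32.3
cmd 0.4 -0.2 13 hit=False act=13.2 [ 0.29 -0.3 ] [ 0.8 -0.5 -1.2] 32.6
cmd 0.5 -0.3 16 hit=False act=16.1 [ 0.46 -0.38] [ 0.6 -0.4 -2.2] 32.9
cmd 0.6 -0.3 20 hit=False act=20.2 [ 0.5  -0.38] [ 0.6 -0.6 -1.8] 33.3
cmd 0.7 -0.4 25 hit=False act=25.3 [ 0.51 -0.4 ] [ 0.5 -0.1 -1.8] 33.7
cmd 0.7 -0.4 30 hit=False act=30.2 [ 0.63 -0.39] [ 0.6 -0.4 -1.6] 34.1
cmd 0.8 -0.5 35 hit=False act=35.2 [ 0.67 -0.41] [-0.4  0.7 -1.8] 34.5
```

```bash
python3 - <<'E'
from bolt import *
go(.7,-.4,44,lim=11)
gripper_to(.045); s=read_state(); print(frc(s),s["opening"])
p=s["tcp_pos"]; print(move_straight(np.r_[p[:2],.25],speed=.15,force_limit=8))
p=lookpose([.571,-.053],.09,.29); p[:2]+=.03*BX; move_to(p,Q)
im=get_image("wrist"); P=cloud(im); z=P[...,2]
near=np.hypot(P[...,0]-S[0],P[...,1]-S[1])<.035; t=near&(z>.095)&(z<.12); print("bolt top",t.sum(),P[t].mean(0),P[t][:,2].max())
g=get_image("side"); 
a=cv2.resize(im["color"][:,:,::-1],(512,384)); b=cv2.resize(g["color"][120:240,190:300,::-1],None,fx=2.6,fy=3.2,interpolation=cv2.INTER_CUBIC)
cv2.imwrite("pics/fin.png",np.hstack([a,b])); print(a.shape,b.shape,read_state()["clock"])
E
```

```text
cmd 0.7 -0.4 44 hit=True act=40.0 [ 1.03 -0.57] [-0.6  0.   4.8] 34.8
[ 0.3 -1.1 -0.2] 0.04482173160991431
False
bolt top 299 [ 0.55538435 -0.00748219  0.10216881] 0.10443216284464564
(384, 512, 3) (384, 286, 3) 36.975
```

View pics/fin.png

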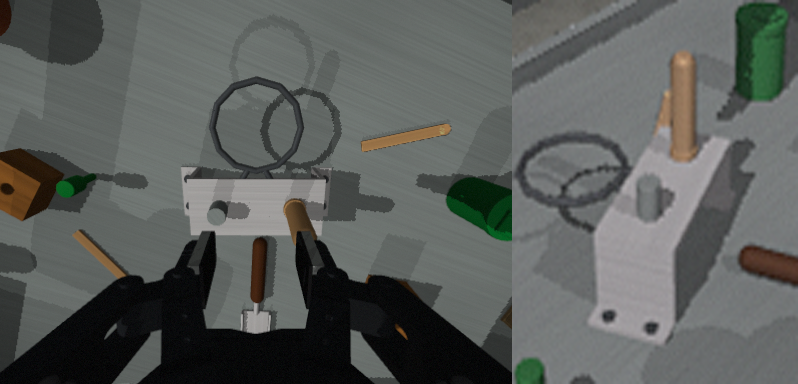

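The final views show the bolt head home at (217,212), top at 102 mm as it should be. The dibber is upright with its collar flat on the plate, nothing else has moved, and the gripper is clear. Handing in.

```bash
python3 -c "
from bench import *
print(sign_off())"
```

```text
the job is handed in; nothing more can be done
None
```

I handed the job in at about 37 s: the dibber stands through the plate and strip with its shoulder on the plate, the steel bolt's head sits fully home in the small hole, and I saw nothing else disturbed.

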